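# Put the lapping plates back in their rack

## Robot

A 6-joint arm with a two-finger parallel gripper is mounted at the origin on the work surface. World frame = base frame: x ahead of the robot, y to its left, z up, the work surface at z = 0. Lengths are in m, angles in rad, forces in N, time in s.
With the tool pointing down it reaches from about 0.35 to 0.775 m from the base axis. Payload 5.5 kg.
Tool frame: the origin (TCP) lies on the centre line of the jaws, within the pads' length; the fingertips stand 17 mm ahead of it and the grasp point (between the pads) lies 2 mm behind it; z points along the fingers, y is the line along which they close (so a half turn about z gives the same grasp; the last joint's range is limited). The gripper opens to 85 mm and grips with 20 to 120 N. Pads are 22 mm wide; open, the fingers measure 114 mm over their backs; the gripper's body (76 mm by 85 mm) begins 54 mm behind the grasp point. The pads swing forward as they close: fully open they stand 13 mm farther back than shut.
Start: joints at [1.004, 0.313, 0.046, 1.304, 0, 1.431], TCP at [0.238, 0.523, 0.248] pointing down, gripper open.
Joint ranges: [-2.76, 2.76], [-0.86, 1.69], [-1.03, 1.26], [-2.2, 2.34], [-1.47, 1.5], [-3.14, 3.14]. Speed limits (rad/s): [2.57, 2.57, 3.14, 3.14, 3.14, 3.14].

## Interface

Orientations are given as a unit quaternion [w, x, y, z].
In Python, from station import env, viewer, workorder, masks_of, landmark_of gives the robot as it stands.
- The arm moves only by the tool carry_out, never from a script. Its argument "rows" is one flat list of numbers, 7 for each row, row after row: the finger opening in m, from 0 to 0.0854, then the shift along the tool's x, y, z in m, then the turn, a rotation vector about the tool's x, y, z in degrees. In form: [gripper, dx, dy, dz, rx, ry, rz, gripper, dx, dy, dz, rx, ry, rz, ...]. A call has 1 to 20 rows; each row shifts and turns the commanded pose from where the row before left it, along the tool's axes as they then stand; what a row does not reach is not made up. A row lasts 1/8 s, in which the tool goes at most 62.5 mm and 10.7 degrees, less where a joint would pass 70% of its speed; a pose out of reach is approached as far as the arm can. A call is refused whole if a number of a shift passes 0.0625 or a number of a turn 10.7, either way. A call with a gripper value outside its range is refused whole. The fingers move at their own pace and stop on an object; "grip_force" is the grip in N (left out, the last holds). Time passes only in rows, so rows that do not move let the fingers close. It gives the time, the measured TCP pose, the force, the opening and the grip force at its end, in the units of the state.
- env.state(): the state, without advancing time (a new reading comes with each control period).
- viewer.read_camera(name): name is "scene" or "side" or "wrist"; returns the picture (400x640x3 uint8, red, green, blue); there is no depth.
- viewer.camera_params(name): a dict with "camera_matrix" (3x3 intrinsics, pixels), "distortion" ([k1, k2, p1, p2, k3] as OpenCV has them; the pictures are not rectified), "rvec" (rotation vector, rad) and "tvec" (3), from world to camera coordinates, as OpenCV has them. Camera axes: x right, y down, z forward; pixel columns grow to the right and rows downward; lengths in m; the calibration is good to about 2 mm. A picture is of the moment at which its call begins: read the wrist's pose just before it. camera_params takes no time and is no camera call; for the wrist camera it gives the pose at the moment of the call.
- workorder.sign_off(): hands the job in; it is judged then, once.
Trained networks look in the newest picture that a camera, given by its name, has taken for a name from the list of things; names that differ only in an ending like _2 or _b are one class to them, and where a whole thing is asked for, a point or a joint stands for the part that bears it (a point fixed in the world has none). Each returns a list of dicts, best first, with "score" (0 to 1); they miss things now and then, are a little off and sometimes report something else, mostly with a low value. They report only what shows in the picture. A call takes as long as a camera call. They do not tell look-alikes from the thing itself.
- masks_of(thing, camera): "region" (400x640 bool, what is visible of it) and "pixel" ([column, row] in pixels, amid what is visible of it).
- landmark_of(thing, camera): "pixel" ([column, row] in pixels: a listed point, or the origin of a listed thing).
The state is a dict: "t": time; "q": joint angles; "joint_vel": joint speeds; "effort": joint torques, N m; "eef_pos": TCP position; "ee_rot": TCP orientation; "contact_force": force on the tool from outside, world axes, zero at the start; "torque": the same for the moment, N m; "gripper_width": finger opening in m; "grip_force": force on a finger pad.
Only numpy, scipy, OpenCV 4.12 (cv2) and the standard library are available. Lean on these libraries where they do the work, as an engineer would, in place of code of your own. Each camera call takes 0.05 s, during which the arm holds its last target. There are 200 camera calls.

## Task

Put the two round lapping plates away in the slotted plywood rack, picking each up by its upright wooden grip: first slide the larger one into the lower slot, then the smaller one into the upper slot. Each must lie flat on its slot's floor, pointing straight in, with its disc wholly inside the rack and the grip standing outside the mouth. The square-headed plate is not wanted.

Things in the scene. Friction and masses are not known exactly. Their poses are not given: they have to be found in the camera images.
- large_grip (a point): Round lapping plate: flat steel disc 80 mm wide, 5 mm thick, on a flat wooden tail (16 mm wide) ending in an upright wooden grip block: 30 mm long along the tail, 12 mm thick, 42 mm high from the underside. Lies flat, grip up. Point: centre of the grip, 21 mm above the underside. x: level along the tail to the disc, centre 115 mm ahead; y: across the grip; z up. About 85 g, mostly the disc.
- small_grip (a point): Round lapping plate: flat steel disc 56 mm wide, 5 mm thick, on a flat wooden tail (16 mm wide) ending in an upright wooden grip block: 30 mm long along the tail, 12 mm thick, 42 mm high from the underside. Lies flat, grip up. Point: centre of the grip, 21 mm above the underside. x: level along the tail to the disc, centre 115 mm ahead; y: across the grip; z up. About 50 g, mostly the disc.
- lower_slot (a point): Lower slot of the fixed plywood rack. Point: middle of the slot's floor, top face. x: level, into the slot (mouth towards the robot, 50 mm before this point; 12 mm high stop lip 54 mm behind it); y across; z up. 104 mm wide between 8 mm walls, 48 mm high, floors 6 mm thick; the upper slot's floor is 54 mm above this one, the rack's top 108 mm. Rack place, heading and height vary.
- upper_slot (a point): Upper slot of the fixed plywood rack. Point: middle of the slot's floor, top face. x: level, into the slot (mouth towards the robot, 50 mm before this point; 12 mm high stop lip 54 mm behind it); y across; z up. 104 mm wide between 8 mm walls, 48 mm high, roof only 22 mm strips at the sides; rack's top 54 mm above this floor. Rack place, heading and height vary.
Not all that is in view belongs to the job. Leave any yellow look-alike of the part that bears large_grip alone. Leave any green look-alike of the part that bears small_grip alone.

How it is judged:
By the outcome, as a careful person would: the job done as asked, in the order asked, and still so for the second after the job is handed in, with the robot touching nothing.
It also fails if it takes over 70 s, if anything falls off the work surface, if the arm or the gripper's body presses on something with over 40 N, if the wrist force passes 120 N, or if a joint passes its speed limit or range.

## Working session

There is one attempt and no reset: what is moved stays moved. The work goes in short steps, Python scripts to look and compute and a tool call to move; the robot and the scene stay as the last step left them, time stands still between calls to the robot, and variables do not carry over. Pictures are saved under pics/ and viewed, at most 11 in all, crops included, and the job is handed in when it is done.

Besides the shell and the picture viewer there is one more tool, called after "Emit:" by a JSON object that holds its "op" and its "data", one argument or row to a line. carry_out: Moves the arm, as the interface text tells. Its arguments: {"type":"object","properties":{"rows":{"type":"array","items":{"type":"number"}},"grip_force":{"type":"number"}},"required":["rows"]}

```bash
mkdir -p pics; ls; cat > h.py <<'E'
import numpy as np, cv2
from station import env, viewer, workorder, masks_of, landmark_of
from scipy.spatial.transform import Rotation as R
def cam(n):
    p=viewer.camera_params(n); return [np.array(p[k],float) for k in("camera_matrix","distortion","rvec","tvec")]
def ray(n,px,c=None):
    K,d,r,t=c or cam(n); u=cv2.undistortPoints(np.array(px,float).reshape(-1,1,2),K,d).reshape(-1,2)
    M=cv2.Rodrigues(r)[0]; return -M.T@t.ravel(), np.c_[u,np.ones(len(u))]@M
def onz(n,px,z,c=None):
    o,D=ray(n,px,c); return o+D*((z-o[2])/D[:,2])[:,None]
def tri(n1,p1,n2,p2):
    o1,D1=ray(n1,p1);o2,D2=ray(n2,p2);a=D1[0]/np.linalg.norm(D1[0]);b=D2[0]/np.linalg.norm(D2[0])
    s=np.linalg.lstsq(np.c_[a,-b],o2-o1,rcond=None)[0];P=o1+a*s[0];Q=o2+b*s[1];return (P+Q)/2,np.linalg.norm(P-Q)
def proj(n,P,c=None):
    K,d,r,t=c or cam(n); return cv2.projectPoints(np.array(P,float).reshape(-1,3),r,t,K,d)[0].reshape(-1,2)
E
python3 - <<'E'
from h import *
for n in("scene","side"):
    im=viewer.read_camera(n); cv2.imwrite(f"pics/{n}.png",im[...,::-1])
    for t in("large_grip","small_grip","lower_slot","upper_slot"):
        print(n,t,[(np.round(l["pixel"]),round(l["score"],2)) for l in landmark_of(t,n)[:4]])
        if "grip" in t: print('  mask',[(np.round(l["pixel"]),l["region"].sum(),round(l["score"],2)) for l in masks_of(t,n)[:4]])
print(env.state())
E
```

```text
pics
scene large_grip [(array([406., 154.]), 0.82), (array([443., 195.]), 0.64)]
  mask [(array([462., 225.]), np.int64(751), 0.66), (array([420., 176.]), np.int64(583), 0.62)]
scene small_grip [(array([230., 248.]), 0.58)]
  mask [(array([236., 281.]), np.int64(641), 0.98), (array([193., 232.]), np.int64(538), 0.76)]
scene lower_slot [(array([364., 262.]), 0.88)]
scene upper_slot [(array([366., 251.]), 0.78)]
side large_grip [(array([280., 155.]), 0.72), (array([349., 283.]), 0.71), (array([211., 167.]), 0.68)]
  mask [(array([238., 169.]), np.int64(504), 0.97), (array([306., 157.]), np.int64(367), 0.88)]
side small_grip [(array([347., 343.]), 0.74)]
  mask [(array([381., 285.]), np.int64(973), 0.64), (array([301., 338.]), np.int64(1405), 0.56)]
side lower_slot [(array([369., 187.]), 0.65)]
side upper_slot [(array([376., 168.]), 0.72)]
{'t': 0.7, 'q': array([1.00439853e+00, 3.13155627e-01, 4.61471445e-02, 1.30357576e+00,
       5.10907449e-07, 1.43118685e+00]), 'joint_vel': array([-1.55122197e-03,  9.18255376e-04, -5.19363401e-04,  1.12677144e-03,
       -8.77080924e-05, -9.16209148e-04]), 'effort': array([-8.49224416e-04, -4.80293012e+01,  2.98747230e+01, -1.08862955e-04,
       -1.21978028e-04,  6.09609216e-06]), 'eef_pos': array([0.23807292, 0.52347674, 0.24836777]), 'ee_rot': array([3.64217265e-05, 2.11778285e-01, 9.77317731e-01, 9.95938429e-05]), 'contact_force': array([-0.14577332,  0.8147633 ,  0.21235756]), 'torque': array([ 0.03326436, -0.03632074,  0.02982592]), 'grip_force': 0.0, 'gripper_width': 0.08511414963431767}
```

View pics/scene.png

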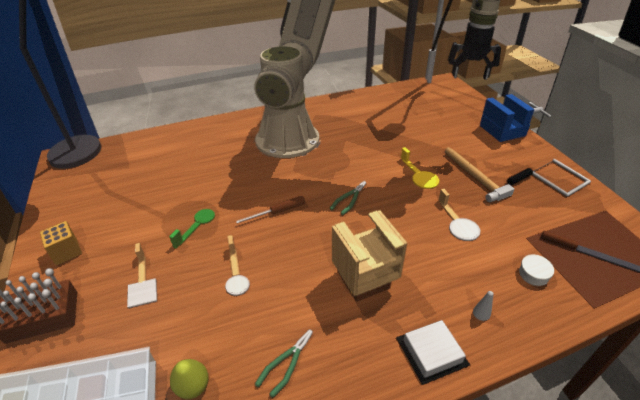

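View pics/side.png

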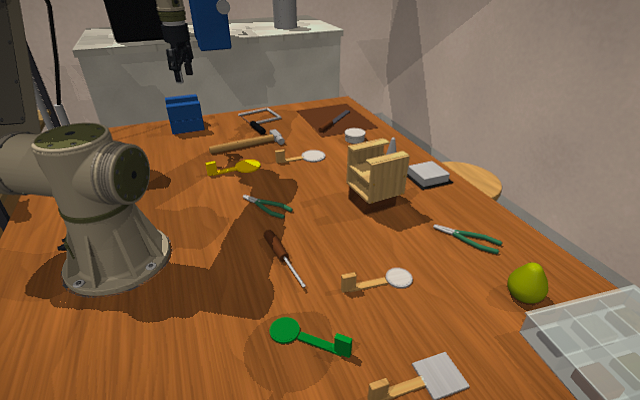

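In the scene view the larger plate has its grip at (443,198) and disc at (465,230). The smaller one has its grip at (231,245) and disc at (237,285). The rack is at about (368,255), and the yellow, green and square plates are distractors. In the side view the large plate is at (280,156)/(314,156), the small one at (348,283)/(399,277), and the rack at (377,178).

```bash
python3 - <<'E'
from h import *
np.set_printoptions(precision=4,suppress=True)
for nm,a,b,da,db in(("large",(443,195),(280,155),(465,230),(314,156)),("small",(230,248),(349,283),(237,285),(399,277))):
    g,e=tri("scene",a,"side",b); d,e2=tri("scene",da,"side",db); print(nm,g,e,d,e2,np.hypot(*(d-g)[:2]))
    print(onz("scene",[a,da],.005)[1],onz("side",[b,db],.005)[1])
for nm,a,b in(("low",(364,262),(369,187)),("up",(366,251),(376,168))): print(nm,tri("scene",a,"side",b))
for n in("scene","side"):
    im=viewer.read_camera(n)
    x,y,w,h=(320,205,95,95) if n=="scene" else (335,130,85,85)
    cv2.imwrite(f"pics/r_{n}.png",cv2.resize(im[y:y+h,x:x+w,::-1],None,fx=6,fy=6,interpolation=cv2.INTER_CUBIC))
w=cam("wrist"); print(w[0][0,0]); o,D=ray("wrist",[(320,200)]);print(o,D)
s=env.state();Rt=R.from_quat(np.roll(s["ee_rot"],-1)).as_matrix();print(Rt, Rt.T@(o-s["eef_pos"]),Rt.T@D[0])
E
```

```text
large [0.4789 0.3186 0.0259] 0.0047945852482739965 [ 0.5982  0.3173 -0.0004] 0.0033290205737778783 0.11925231637900503
[0.6007 0.3149 0.005 ] [0.5943 0.3042 0.005 ]
small [ 0.451  -0.2792  0.0154] 0.0031655617873553813 [ 0.5635 -0.2882  0.0025] 0.002613226467357138 0.11287144484340829
[ 0.5645 -0.2871  0.005 ] [ 0.5622 -0.2917  0.005 ]
low (array([0.6387, 0.0001, 0.0478]), np.float64(0.003429621568158387))
up (array([ 0.6537, -0.0047,  0.105 ]), np.float64(0.00035056263468846586))
311.37315922575
[0.1648 0.5568 0.3745] [[ 0.2864 -0.1106 -0.9519]]
[[-0.9103  0.4139  0.    ]
 [ 0.4139  0.9103  0.0001]
 [ 0.      0.0001 -1.    ]] [ 0.0804  0.0001 -0.1261] [-0.3065  0.0178  0.9519]
```

```bash
python3 -c "
import cv2,numpy as np
a=cv2.imread('pics/r_scene.png');b=cv2.imread('pics/r_side.png')
a=cv2.resize(a,(400,400));b=cv2.resize(b,(400,400));cv2.imwrite('pics/rr.png',np.hstack([a,b]))"
```

```text
(no output)
```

View pics/rr.png

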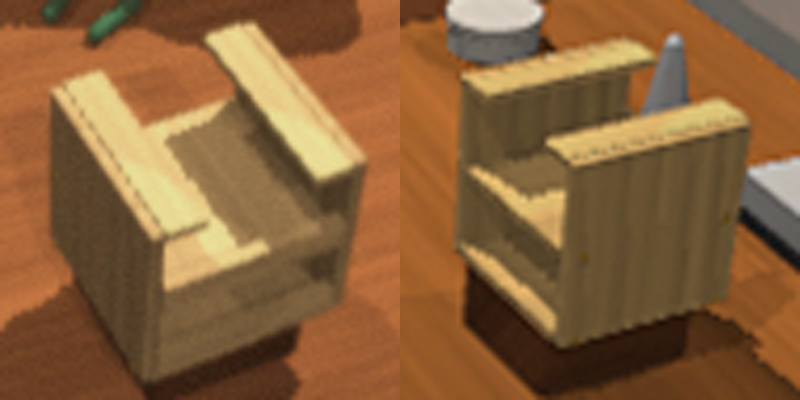

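```bash
cat > rack.py <<'E'
from h import *
from scipy.optimize import least_squares
np.set_printoptions(precision=4,suppress=True)
# (mouth0/back1, y, z) : crop px
S=[(0,-60,108,50,92),(0,-38,108,100,70),(1,-60,108,162,240),(1,-38,108,210,222),(0,38,108,207,40),(0,60,108,250,24),(1,60,108,365,160),(1,38,108,320,183),(1,-60,-6,148,382),(1,60,-6,342,300),(0,-60,-6,52,235)]
D=[(0,-60,108,170,165),(1,-60,108,348,122),(0,-38,108,148,142),(1,-38,108,325,100),(0,38,108,82,95),(0,60,108,62,75),(1,60,108,235,40),(0,-60,-6,160,345),(1,-60,-6,325,298),(0,60,-6,58,248)]
def f(p,raw=False):
    x,y,z,a,L=p; out=[]
    for n,A,o,s in(("scene",S,(320,205),.2375),("side",D,(335,130),.2125)):
        A=np.array(A,float); P=np.c_[np.where(A[:,0]>0,L,-.05),A[:,1:3]/1e3]
        W=R.from_euler("z",a).apply(P)+[x,y,z]
        out.append(proj(n,W,C[n])-(np.array(o)+A[:,3:]*s))
    return np.vstack(out) if raw else np.vstack(out).ravel()
C={n:cam(n) for n in("scene","side")}
r=least_squares(f,[.64,0,.05,0,.06],loss="soft_l1"); print(r.x,np.degrees(r.x[3])); print(f(r.x,True))
E
python3 rack.py
```

```text
[ 0.6498 -0.0018  0.0475  0.0846  0.0602] 4.846299001992857
[[-0.0242  0.1331]
 [-2.7439  2.2397]
 [-2.0062  0.5305]
 [-3.6398  1.1068]
 [ 2.3921 -1.0601]
 [ 0.7135 -0.1778]
 [ 1.0159  0.0311]
 [ 2.6805 -1.98  ]
 [-1.074   1.271 ]
 [-0.0521  1.52  ]
 [-0.6988  0.9635]
 [ 0.8551 -0.4945]
 [ 0.018  -0.6882]
 [ 0.6367  0.5798]
 [-0.4142  0.4872]
 [-0.9932 -1.6349]
 [-0.9457 -0.6613]
 [-2.9524 -1.0201]
 [-0.3157  0.2775]
 [-0.544  -0.0085]
 [-1.6663 -0.5336]]
```

```bash
sed -i 's/-38,/-30,/g; s/,38,/,30,/g' rack.py; python3 rack.py
```

```text
[ 0.6495 -0.0019  0.0473  0.0847  0.061 ] 4.85214411712946
[[-0.0878  0.1574]
 [ 0.4828  1.1416]
 [-1.8914  0.8137]
 [-0.0142  0.0531]
 [-0.8204  0.0369]
 [ 0.6348 -0.1526]
 [ 1.135   0.2925]
 [-0.523  -0.4446]
 [-0.9702  1.5366]
 [ 0.0549  1.7667]
 [-0.7572  0.9753]
 [ 0.7837 -0.3787]
 [ 0.1944 -0.6416]
 [-1.1707 -0.6605]
 [-2.1306 -0.709 ]
 [ 0.5006 -0.3076]
 [-1.0141 -0.5545]
 [-2.7869 -0.9714]
 [-0.3823  0.3849]
 [-0.3768  0.0237]
 [-1.7307 -0.4337]]
```

```bash
cat >> h.py <<'E'
def go(P,heading):
    """total shift in current tool axes to TCP P, then turn about tool z so that tool x = -heading (deg, world)"""
    s=env.state();Q=R.from_quat(np.roll(s["ee_rot"],-1));d=Q.inv().apply(np.array(P)-s["eef_pos"])
    T=R.from_matrix(np.array([[-1,0,0],[0,1,0],[0,0,-1.]])); T=R.from_euler("z",heading,degrees=True)*T
    print("t",round(s["t"],2),"shift mm",np.round(d*1e3,1),"turn deg",np.round((Q.inv()*T).as_rotvec(degrees=True),2),"shift after turn",np.round(T.inv().apply(np.array(P)-s["eef_pos"])*1e3,1))
E
python3 -c "
from h import *
go((.475,.318,.18),-1)"
```

```text
t 0.8 shift mm [-300.8  -88.9   68.3] turn deg [  0.     0.   -23.45] shift after turn [-240.5 -201.3   68.3]
```

Emit:
{"op": "carry_out", "data": {
  "rows": [0.085,-0.0376,-0.0111,0.0085,0,0,0,0.085,-0.0376,-0.0111,0.0085,0,0,0,0.085,-0.0376,-0.0111,0.0085,0,0,0,0.085,-0.0376,-0.0111,0.0085,0,0,0,0.085,-0.0376,-0.0111,0.0085,0,0,0,0.085,-0.0376,-0.0111,0.0085,0,0,0,0.085,-0.0376,-0.0111,0.0085,0,0,0,0.085,-0.0376,-0.0111,0.0085,0,0,0,0.085,0,0,0,0,0,-7.8,0.085,0,0,0,0,0,-7.8,0.085,0,0,0,0,0,-7.8,0.085,0,0,0,0,0,0,0.085,0,0,0,0,0,0]
}}

```text
t: 2.42
eef_pos: [0.4751, 0.3181, 0.1803]
ee_rot: [0.0, 0.01, 1.0, 0.0]
contact_force: [-0.5, -0.1, 1.3]
gripper_width: 0.0851
grip_force: 0.0
```

```bash
cat > look.py <<'E'
from h import *
import sys
np.set_printoptions(precision=4,suppress=True)
def look(name,thing,disc=True):
    c=cam("wrist"); im=viewer.read_camera("wrist"); cv2.imwrite(f"pics/{name}.png",im[...,::-1])
    l=landmark_of(thing,"wrist"); m=masks_of(thing,"wrist")
    for a in l: print("lm",np.round(a["pixel"],1),round(a["score"],2),onz("wrist",[a["pixel"]],.021,c)[0])
    hsv=cv2.cvtColor(im,cv2.COLOR_RGB2HSV)
    for a in m:
        r=a["region"]; w=(r&(hsv[...,1]<60)&(hsv[...,2]>90)).astype(np.uint8)
        print("mask",np.round(a["pixel"],1),r.sum(),round(a["score"],2),w.sum())
        cs=cv2.findContours(w,0,1)[0]
        if not cs: continue
        k=max(cs,key=cv2.contourArea)
        P=onz("wrist",k.reshape(-1,2),.005,c)[:,:2].astype(np.float32); (x,y),rad=cv2.minEnclosingCircle(P)
        print(" disc",x,y,"r",rad)
        # tail/grip: top face points
        for b in l:
            g=onz("wrist",[b["pixel"]],.021,c)[0]; d=np.array([x,y])-g[:2]; print("  len",np.hypot(*d),"heading",np.degrees(np.arctan2(d[1],d[0])))
look(sys.argv[1],sys.argv[2])
E
python3 look.py w1 large_grip; python3 -c "
from h import *
print(env.state()['eef_pos'])"
```

```text
lm [317.7 190.8] 0.81 [0.4775 0.3218 0.021 ]
mask [316.4 276.7] 4837 0.98 3515
 disc 0.5931334495544434 0.3153710961341858 r 0.04095792770385742
  len 0.11578961508723816 heading -3.164606385798817
[0.47508212 0.31817285 0.18035548]
```

View pics/w1.png

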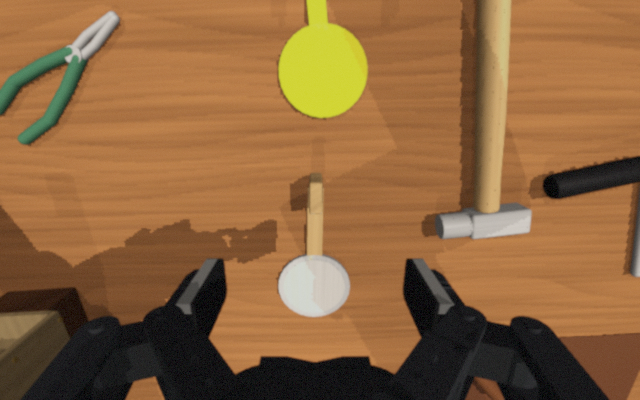

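The wrist view shows the large plate with grip top at (316,180) and disc centre at (314,287). The measured radius is 41 mm and the grip-to-disc distance 116 mm, both as they should be. The yellow one lies clear at (323,70).

```bash
python3 -c "
from h import *
go((.4775,.3215,.024),-3.1)"
```

```text
t 2.58 shift mm [ -2.3   3.4 156.4] turn deg [0.01 0.01 1.99] shift after turn [ -2.2   3.5 156.4]
```

Emit:
{"op": "carry_out", "data": {
  "rows": [0.085,-0.002,0.0035,0,0,0,2.0,0.06,0,0,0.04,0,0,0,0.06,0,0,0.04,0,0,0,0.06,0,0,0.04,0,0,0,0.06,0,0,0.02,0,0,0,0.06,0,0,0.0164,0,0,0,0.06,0,0,0,0,0,0,0.0,0,0,0,0,0,0,0.0,0,0,0,0,0,0,0.0,0,0,0,0,0,0,0.0,0,0,0,0,0,0,0.0,0,0,0,0,0,0],
  "grip_force": 60
}}

```text
t: 4.08
eef_pos: [0.4779, 0.3219, 0.025]
ee_rot: [0.001, 0.027, 1.0, 0.0]
contact_force: [-0.5, -0.7, 5.2]
gripper_width: 0.0108
grip_force: 59.1
```

Emit:
{"op": "carry_out", "data": {
  "rows": [0,0,0,-0.01,0,0,0,0,0,0,-0.02,0,0,0,0,0,0,-0.03,0,0,0,0,0,0,-0.04,0,0,0,0,0,0,-0.04,0,0,0,0,0,0,-0.01,0,0,0,0,0,0,0,0,0,0]
}}

```text
t: 4.95
eef_pos: [0.4772, 0.3216, 0.1741]
ee_rot: [0.0, 0.027, 1.0, 0.0]
contact_force: [0.6, -0.1, -1.3]
gripper_width: 0.0113
grip_force: 58.4
```

```bash
cat > held.py <<'E'
from h import *
import sys
# fit circle radius known to disc in wrist view while held: unknown x,y offset in tool frame and height
def held(name,thing,rad):
    s=env.state(); c=cam("wrist"); im=viewer.read_camera("wrist"); cv2.imwrite(f"pics/{name}.png",im[...,::-1])
    m=masks_of(thing,"wrist"); hsv=cv2.cvtColor(im,cv2.COLOR_RGB2HSV)
    Q=R.from_quat(np.roll(s["ee_rot"],-1))
    for a in m:
        w=(a["region"]&(hsv[...,1]<60)&(hsv[...,2]>90)).astype(np.uint8); cs=cv2.findContours(w,0,1)[0]
        print("mask",np.round(a["pixel"]),a["region"].sum(),round(a["score"],2))
        if not cs: continue
        k=max(cs,key=cv2.contourArea).reshape(-1,2)
        for dz in (-.035,-.03,-.025,-.02,-.015,-.01,-.005,0,.005):
            P=onz("wrist",k,s["eef_pos"][2]+dz,c); (x,y),r=cv2.minEnclosingCircle(P[:,:2].astype(np.float32))
            print("dz",dz,"r",round(r,4),"tool xy mm",np.round(Q.inv().apply(np.array([x,y,s["eef_pos"][2]+dz])-s["eef_pos"])*1e3,1))
    print(s["eef_pos"],"wid",s["gripper_width"],len(m))
held(sys.argv[1],sys.argv[2],0)
go(eval(sys.argv[3]),float(sys.argv[4]))
E
python3 held.py w2 large_grip "(.4155,-.0219,.15)" 4.85
```

```text
mask [313. 298.] 3464 0.84
mask [315.  63.] 7352 0.57
[0.47723626 0.32163471 0.17407723] wid 0.011281904140405459 2
t 5.05 shift mm [  42.3 -345.7   22.8] turn deg [-0.06 -0.14 -7.9 ] shift after turn [  89.5 -336.6   22.2]
```

View pics/w2.png

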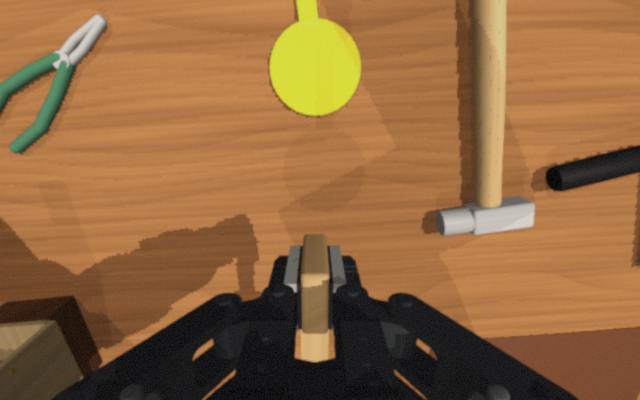

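Held: the grip is clamped between the pads at (315,280) with the tail running straight down the picture. The disc is hidden by the hand.

Emit:
{"op": "carry_out", "data": {
  "rows": [0,0.02,0,0,0,0,-4,0,0.032,0,0,0,0,-3.9,0,0.032,-0.02,0,0,0,0,0,0,-0.037,0,0,0,0,0,0,-0.04,0,0,0,0,0,0,-0.04,0,0,0,0,0,0,-0.04,0,0,0,0,0,0,-0.04,0,0,0,0,0,0,-0.04,0,0,0,0,0,0,-0.04,0,0,0,0,0,0,-0.04,0,0,0,0,0,0,0,0,0,0,0,0,0,0,0,0,0,0]
}}

```text
t: 6.68
eef_pos: [0.4208, -0.0161, 0.1727]
ee_rot: [-0.001, -0.042, 0.999, 0.001]
contact_force: [0.2, 0.6, -0.7]
gripper_width: 0.0108
grip_force: 58.8
```

```bash
cat > chk.py <<'E'
from h import *
import sys
np.set_printoptions(precision=4,suppress=True)
rad=float(sys.argv[1]); thing=sys.argv[2]
s=env.state(); Q=R.from_quat(np.roll(s["ee_rot"],-1)); print("tcp",s["eef_pos"],"wid",s["gripper_width"],"F",s["contact_force"])
a=np.linspace(0,6.283,25); E=s["eef_pos"]+Q.apply(np.c_[-.115+rad*np.cos(a),rad*np.sin(a),np.full(25,.020)])
v=[]
for n in("scene","side"):
    im=viewer.read_camera(n).copy(); c=cam(n); p=proj(n,E,c).round().astype(int); m=p.mean(0)
    for q in masks_of(thing,n)[:3]: print(n,np.round(q["pixel"]),round(q["score"],2))
    big=cv2.resize(im,None,fx=4,fy=4,interpolation=cv2.INTER_CUBIC); cv2.polylines(big,[p*4],True,(255,0,0),1)
    x,y=(m*4).astype(int); x=max(x,200);y=max(y,200); v.append(big[y-200:y+200,x-200:x+200,::-1])
cv2.imwrite(f"pics/{sys.argv[3]}.png",np.hstack(v))
go(eval(sys.argv[4]),4.85)
E
python3 chk.py .04 large_grip c1 "(.4203,-.0214,.0843)"
```

```text
tcp [ 0.4208 -0.0161  0.1727] wid 0.010792125038707056 F [ 0.1992  0.6084 -0.7222]
scene [348. 202.] 0.98
scene [419. 176.] 0.6
side [237. 170.] 0.95
side [332. 164.] 0.92
side [384. 282.] 0.62
t 6.88 shift mm [ 1.6 -5.9 89.3] turn deg [ 0.02 -0.04  0.1 ] shift after turn [ 1.7 -5.8 89.3]
```

View pics/c1.png

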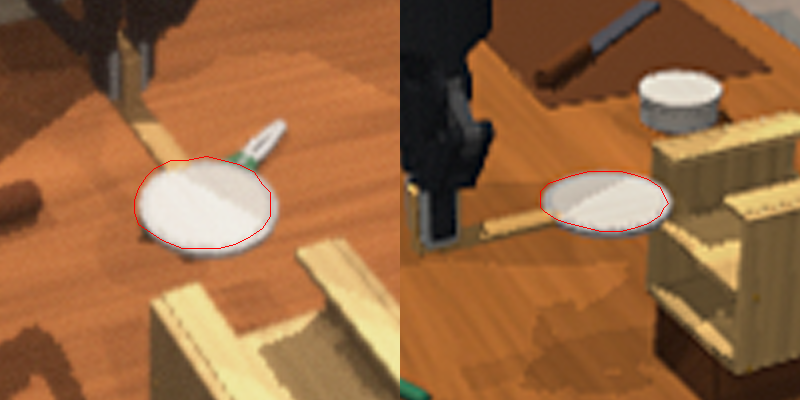

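The predicted disc outline (red) matches the held disc to about 1 px in both views, so there is no droop. Next I descend and slide in.

Emit:
{"op": "carry_out", "data": {
  "rows": [0,0.0015,-0.006,0.02,0,0,0,0,0,0,0.035,0,0,0,0,0,0,0.025,0,0,0,0,0,0,0.009,0,0,0,0,0,0,0,0,0,0,0,-0.015,0,0,0,0,0,0,-0.015,0,0,0,0,0,0,-0.015,0,0,0,0,0,0,0,0,0,0,0,0]
}}

```text
t: 8.0
eef_pos: [0.4676, -0.0188, 0.0852]
ee_rot: [0.001, -0.043, 0.999, -0.0]
contact_force: [-0.1, -0.3, -1.4]
gripper_width: 0.011
grip_force: 58.7
```

```bash
python3 chk.py .04 large_grip c2 "(.5359,-.0115,.0843)"
```

```text
tcp [ 0.4676 -0.0188  0.0852] wid 0.010991096152024439 F [-0.1052 -0.2947 -1.371 ]
scene [423. 176.] 0.61
scene [337. 216.] 0.59
side [240. 171.] 0.95
t 8.2 shift mm [-71.3   1.1   0.3] turn deg [ 0.02 -0.06 -0.01] shift after turn [-71.3   1.1   0.4]
```

View pics/c2.png

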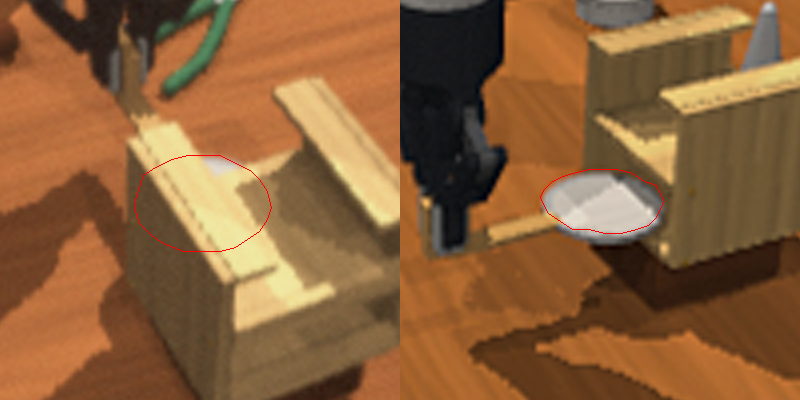

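The disc edge is entering the lower slot centred: the side view shows it passing behind the near wall, below the upper floor.

Emit:
{"op": "carry_out", "data": {
  "rows": [0,-0.014,0.0005,0,0,0,0,0,-0.014,0,0,0,0,0,0,-0.014,0,0,0,0,0,0,-0.014,0,0,0,0,0,0,-0.014,0,0,0,0,0,0,0,0,0,0,0,0,0,0,0,0.004,0,0,0,0,0,0,0.004,0,0,0,0,0,0,0,0,0,0]
}}

```text
t: 9.32
eef_pos: [0.5345, -0.0122, 0.0764]
ee_rot: [-0.001, -0.042, 0.999, 0.0]
contact_force: [-0.3, -1.1, -1.5]
gripper_width: 0.0114
grip_force: 58.7
```

Emit:
{"op": "carry_out", "data": {
  "rows": [0,-0.0015,0,0.002,0,0,0,0,0,0,0.001,0,0,0,0,0,0,0,0,0,0]
}}

```text
t: 9.7
eef_pos: [0.5366, -0.0122, 0.0751]
ee_rot: [0.0, -0.042, 0.999, -0.0]
contact_force: [-5.3, 0.1, 9.1]
gripper_width: 0.0112
grip_force: 60.4
```

Emit:
{"op": "carry_out", "data": {
  "rows": [0.035,0,0,0,0,0,0,0.035,0,0,0,0,0,0,0.035,0,0,0,0,0,0,0.035,0,0,-0.01,0,0,0,0.04,0,0,-0.03,0,0,0,0.04,0,0,-0.04,0,0,0,0.04,0.03,0,-0.04,0,0,0,0.06,0.04,0,0,0,0,0,0.06,0,0,0,0,0,0]
}}

```text
t: 10.82
eef_pos: [0.4649, -0.0179, 0.195]
ee_rot: [-0.0, -0.042, 0.999, 0.0]
contact_force: [-0.1, 0.0, 0.0]
gripper_width: 0.06
grip_force: 0.0
```

```bash
python3 - <<'E'
from h import *
np.set_printoptions(precision=4,suppress=True)
im=viewer.read_camera("side"); print([(np.round(q["pixel"]),round(q["score"],2)) for q in landmark_of("large_grip","side")])
a=cv2.resize(im[120:220,310:430],None,fx=4,fy=4,interpolation=2)[:,:400]
c=cam("wrist"); w=viewer.read_camera("wrist"); L=landmark_of("large_grip","wrist")
for l in L: print(l["pixel"],l["score"],onz("wrist",[l["pixel"]],.07,c))
b=cv2.resize(w,(640,400))[:,140:540]
cv2.imwrite("pics/p1.png",np.hstack([a,b])[...,::-1])
go((.445,-.279,.19),-3)
E
```

```text
[(array([336., 187.]), 0.75), (array([214., 168.]), 0.71)]
[313.0, 271.9] 0.65 [[ 0.5373 -0.0129  0.07  ]]
t 11.03 shift mm [  45.  -257.9    4.1] turn deg [-0.    0.06  7.85] shift after turn [   9.4 -261.7    4.1]
```

View pics/p1.png

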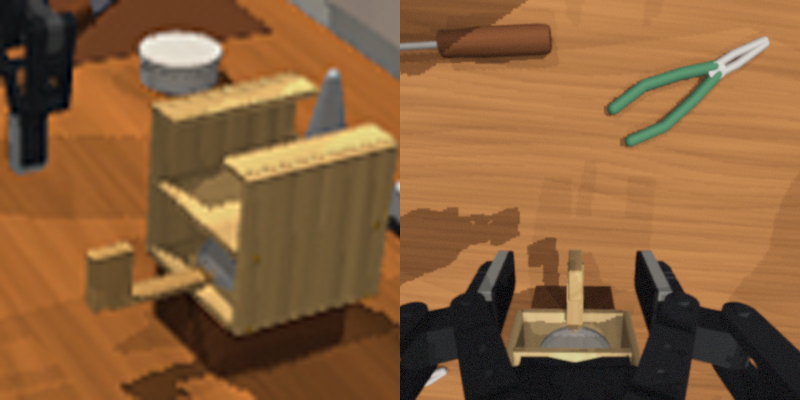

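The large plate lies in the lower slot, centred (the wrist view shows its tail at column 574, mid-mouth) and pointing straight in with the grip outside. Now the small one.

Emit:
{"op": "carry_out", "data": {
  "rows": [0.085,0.02,0,0,0,0,4,0.085,0.01,-0.02,0,0,0,3.85,0.085,0,-0.04,0,0,0,0,0.085,0,-0.04,0,0,0,0,0.085,0,-0.04,0,0,0,0,0.085,-0.01,-0.04,0,0,0,0,0.085,-0.01,-0.04,0,0,0,0,0.085,0,-0.04,0,0,0,0,0.085,0,0,0,0,0,0,0.085,0,0,0,0,0,0]
}}

```text
t: 12.28
eef_pos: [0.445, -0.2804, 0.1932]
ee_rot: [-0.001, 0.026, 1.0, 0.001]
contact_force: [0.0, -0.3, -0.1]
gripper_width: 0.0851
grip_force: 0.0
```

```bash
python3 look.py w3 small_grip
```

```text
lm [317.3 186.5] 0.67 [ 0.4466 -0.277   0.021 ]
lm [173.4 115.4] 0.65 [ 0.3708 -0.4078  0.021 ]
mask [233.   43.8] 5221 0.95 0
mask [315.2 263.1] 2924 0.7 1642
 disc 0.5614041090011597 -0.28803110122680664 r 0.029008740559220314
  len 0.11535643734267766 heading -5.508783164982433
  len 0.22514242907284845 heading 32.152327922268
```

View pics/w3.png

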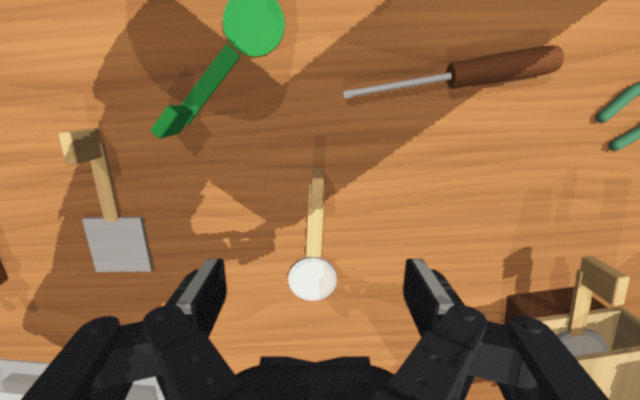

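The small plate shows its grip top at (318,178) and disc at (312,279). Its radius of 29 mm and length of 115 mm are right, and the green and square plates lie clear to the left.

```bash
python3 -c "
from h import *
go((.4466,-.277,.024),-5.2)"
```

```text
t 12.43 shift mm [ -1.5   2.6 169.8] turn deg [ 0.03 -0.02  2.27] shift after turn [ -1.3   2.8 169.8]
```

Emit:
{"op": "carry_out", "data": {
  "rows": [0.085,-0.0015,0.0026,0,0,0,2.3,0.06,0,0,0.04,0,0,0,0.06,0,0,0.04,0,0,0,0.06,0,0,0.04,0,0,0,0.06,0,0,0.03,0,0,0,0.06,0,0,0.0194,0,0,0,0.06,0,0,0,0,0,0,0.0,0,0,0,0,0,0,0.0,0,0,0,0,0,0,0.0,0,0,0,0,0,0,0.0,0,0,0,0,0,0,0.0,0,0,0,0,0,0],
  "grip_force": 60
}}

```text
t: 13.92
eef_pos: [0.4472, -0.2787, 0.0257]
ee_rot: [0.001, 0.046, 0.999, -0.001]
contact_force: [-0.2, 1.1, 6.3]
gripper_width: 0.011
grip_force: 59.1
```

Emit:
{"op": "carry_out", "data": {
  "rows": [0,0,0,-0.01,0,0,0,0,0,0,-0.03,0,0,0,0,0,0,-0.04,0,0,0,0,0,0,-0.04,0,0,0,0,0,0,-0.04,0,0,0,0,0,0,-0.01,0,0,0,0,0,0,0,0,0,0]
}}

```text
t: 14.8
eef_pos: [0.4466, -0.2782, 0.1948]
ee_rot: [0.0, 0.046, 0.999, -0.0]
contact_force: [0.0, 0.4, -0.4]
gripper_width: 0.0111
grip_force: 58.4
```

```bash
python3 -c "
from h import *
go((.4203,-.0214,.15),4.85)"
```

```text
t 14.8 shift mm [ 50.  253.3  44.6] turn deg [ -0.03   0.04 -10.16] shift after turn [  4.5 258.1  44.8]
```

Emit:
{"op": "carry_out", "data": {
  "rows": [0,0.0045,0,0,0,0,-5.1,0,0,0.018,0,0,0,-5.1,0,0,0.04,0,0,0,0,0,0,0.04,0,0,0,0,0,0,0.04,0,0,0,0,0,0,0.04,0,0,0,0,0,0,0.04,0,0,0,0,0,0,0.04,0,0,0,0,0,0,0,0,0,0,0,0,0,0,0.03,0,0,0,0,0,0,0.022,0,0,0,0,0,0,0,0,0,0]
}}

```text
t: 16.3
eef_pos: [0.4195, -0.0208, 0.1401]
ee_rot: [-0.003, -0.042, 0.999, 0.001]
contact_force: [0.3, 0.4, -0.2]
gripper_width: 0.0116
grip_force: 58.6
```

```bash
python3 chk.py .028 small_grip c3 "(.5359,-.0115,.141)"
```

```text
tcp [ 0.4195 -0.0208  0.1401] wid 0.011600415584680116 F [ 0.2952  0.3659 -0.2269]
scene [340. 208.] 0.64
side [304. 338.] 0.88
side [374. 174.] 0.74
side [332. 178.] 0.67
t 16.5 shift mm [-114.1   -0.1    2.2] turn deg [-0.02  0.06  0.01] shift after turn [-114.1   -0.     2.1]
```

View pics/c3.png

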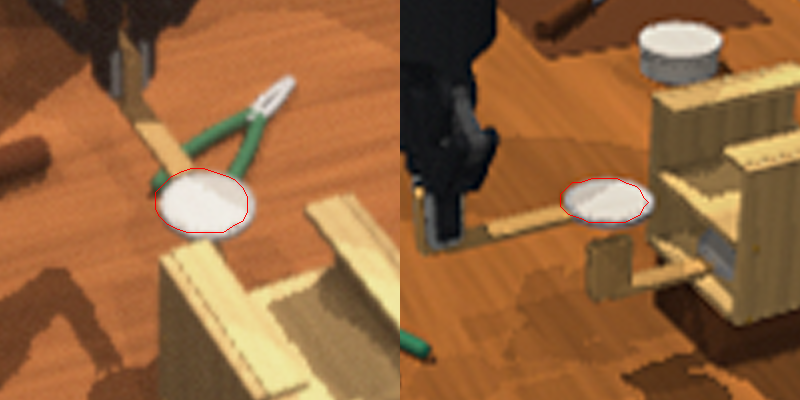

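The small disc is in line with the upper slot, about 2–3 mm further forward than predicted, and well above the lower grip. I'll slide it in 112 mm.

Emit:
{"op": "carry_out", "data": {
  "rows": [0,-0.014,0,0,0,0,0,0,-0.014,0,0,0,0,0,0,-0.014,0,0,0,0,0,0,-0.014,0,0,0,0,0,0,-0.014,0,0,0,0,0,0,-0.014,0,0,0,0,0,0,-0.014,0,0,0,0,0,0,-0.014,0,0,0,0,0,0,0,0,0,0,0,0,0,0,0,0.004,0,0,0,0,0,0,0.004,0,0,0,0,0,0,0,0,0,0]
}}

```text
t: 18.0
eef_pos: [0.5324, -0.011, 0.134]
ee_rot: [-0.001, -0.043, 0.999, 0.0]
contact_force: [-1.1, 0.9, 0.3]
gripper_width: 0.0112
grip_force: 58.6
```

Emit:
{"op": "carry_out", "data": {
  "rows": [0,0,0,0.002,0,0,0,0,0,0,0.0015,0,0,0,0,0,0,0.001,0,0,0,0,0,0,0,0,0,0]
}}

```text
t: 18.5
eef_pos: [0.5332, -0.011, 0.1301]
ee_rot: [0.0, -0.043, 0.999, 0.0]
contact_force: [-0.6, 0.3, 0.2]
gripper_width: 0.0112
grip_force: 58.9
```

Emit:
{"op": "carry_out", "data": {
  "rows": [0,0,0,0.001,0,0,0,0,0,0,0,0,0,0]
}}

```text
t: 18.75
eef_pos: [0.5332, -0.0111, 0.1298]
ee_rot: [0.0, -0.043, 0.999, -0.0]
contact_force: [-3.2, 0.5, 6.2]
gripper_width: 0.0112
grip_force: 59.7
```

Emit:
{"op": "carry_out", "data": {
  "rows": [0.035,0,0,0,0,0,0,0.035,0,0,0,0,0,0,0.035,0,0,0,0,0,0,0.035,0,0,-0.01,0,0,0,0.04,0,0,-0.03,0,0,0,0.04,0,0,-0.04,0,0,0,0.04,0.03,0,-0.03,0,0,0,0.06,0.04,0,0,0,0,0,0.06,0,0,0,0,0,0]
}}

```text
t: 19.88
eef_pos: [0.4614, -0.0168, 0.2402]
ee_rot: [0.0, -0.042, 0.999, -0.0]
contact_force: [1.3, 0.6, -0.4]
gripper_width: 0.0599
grip_force: 0.0
```

```bash
python3 - <<'E'
from h import *
im=viewer.read_camera("side"); a=cv2.resize(im[120:220,310:430],None,fx=4,fy=4,interpolation=2)[:,:400]
w=viewer.read_camera("wrist")
cv2.imwrite("pics/p2.png",np.hstack([a,w[:,140:540]])[...,::-1])
E
```

```text
(no output)
```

View pics/p2.png

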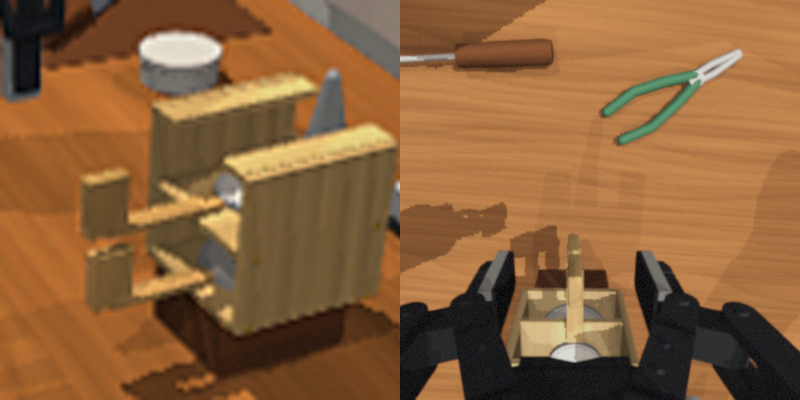

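Both plates lie flat, centred and straight in their slots (tails at column ~574), discs inside and grips outside.

```bash
python3 -c "
from h import *
print(workorder.sign_off())"
```

```text
the job is handed in; nothing more can be done
None
```

I slid the larger plate into the lower slot first, then the smaller into the upper, and handed the job in at about 20 s; in the last pictures both lie flat and straight in, discs inside the rack and grips outside.

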